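# Reset the tripped bench outlet box

## Task

The bench outlet box whose cover carries the round finger pad has tripped. Press its push-latch cover so that it pops open, press the reset button inside all the way down and let it go, then push the cover shut and press it again until it latches and stays flush by itself. Nothing is to be grasped, lifted or shifted: leave the other box (the one with the straight rib on its cover) shut and the loose things on the bench where they are.

Things in the scene. Friction and masses are not known exactly. Their poses are not given: they have to be found in the camera images.
- a_box: Outlet box to reset, fixed, grey, white cover: 136 mm (x) x 116 mm (y) x 70 mm high. Origin: centre of its underside; x points from its front (four round sockets, low front wall 50 mm high, 6 mm thick) to its back (hinge), z up. Side walls 6 mm thick, 70 mm high; the compartment under the cover spans x -62 to +49 mm and is 104 mm wide; the back (x +49 to +68) is a solid deck 70 mm high.
- a_press (a point): Centre of the top of the round pad on the cover of a_box: a black rubber disc 32 mm across, 3 mm high, 82 mm from the hinge line; it moves with the cover (its z is the cover's outward normal). Once pressed past flush and let go, the latched cover springs open by itself within about 1.5 s; its free edge swings up on a 105 mm radius, so draw back up and to the front.
- a_hinge (a point): Middle of the cover's hinge line, fixed on a_box at x +45 mm, 67 mm high, along the box's y axis. The cover is a plate 98 mm wide and 6 mm thick, from 3 to 105 mm from this line, its middle plane through the line. Its opening spring is weak: 1 to 2 N at the pad, damped; open, it yields to a push on its back (outer) face.
- a_cover (a joint): Cover angle (rad): 0 to 0.02 shut, latched, flush with the side walls; positive open, up and back; 1.45 fully open. Push-push latch: pressed past flush to -0.07 or beyond (firm stop at -0.09: the pad sinks 7 mm) and let go, a shut cover springs open, and a cover swung down stays latched. Only brought to flush, it springs open again. 5 to 8 N on the pad goes all the way.
- reset_button_top (a point): Top centre of the reset button in a_box, under the cover: a black cylinder 28 mm across in a 44 mm round grey housing, at x -30 mm, y 0 of a_box, its top 50 mm above the bench (20 mm below the flush cover's top). It is pressed straight down.
- reset_button (a joint): Travel of the reset button (m): 0 released, 0.006 fully down, which takes 5 N with a firm stop below; it springs back.
- b_box: The other outlet box, the same size and frame as a_box, fixed to the bench; its cover carries a straight black rubber rib 76 mm long, 10 mm wide, 3 mm high, instead of the round pad. It stays shut. The two boxes may stand either way round, left or right.
- b_cover (a joint): Angle of the cover of b_box (rad), as a_cover; 0 shut, and must stay shut.
- multimeter: Loose black handheld multimeter lying on the bench at the side, 175 x 85 x 46 mm. Bystander; origin at the centre of its underside.
- screwdriver: Loose screwdriver lying between the boxes, 160 mm long along its x, 26 mm thick. Bystander.
- spool: Loose metal wire spool standing, 60 mm across, 46 mm high. Bystander.
- tip_cleaner: Loose black tip-cleaner pot, 72 mm across, 49 mm high. Bystander.
- screw_jar: Loose glass jar with black cap, 52 mm across, 70 mm high. Bystander.
- mug: Loose white mug, 76 mm across, 90 mm high. Bystander.
- parts_tray: Loose grey divided parts tray, 100 x 120 x 35 mm. Bystander.

How it is judged:
By the outcome, as a careful person would: the job done as asked, in the order asked, and still so for the second after the job is handed in, with the robot touching nothing.
It also fails if it takes over 53 s, if anything falls off the work surface, if the arm or the gripper's body presses on something with over 40 N, if the wrist force passes 120 N, or if a joint passes its speed limit or range.

## Robot

A 6-joint arm with a two-finger parallel gripper is mounted at the origin on the work surface. World frame = base frame: x ahead of the robot, y to its left, z up, the work surface at z = 0. Lengths are in mm, angles in degrees, forces in N, time in s.
With the tool pointing down it reaches from about 300 to 850 mm from the base axis. Payload 4.2 kg.
Tool frame: the origin (TCP) lies at the very end of the fingers, on their centre line; the grasp point (between the pads) lies 19 mm behind it; z points along the fingers, y is the direction in which the jaws open and shut (so a half turn about z gives the same grasp; the last joint's range is limited). The gripper opens to 91 mm and grips with 3 to 60 N. Pads are 32 mm wide; open, the fingers measure 118 mm over their backs; the gripper's body (76 mm by 178 mm) begins 60 mm behind the grasp point.
Start: joints at [73.224, 18.312, 89.639, -0, 72.044, -1.146], TCP at [154.923, 553.753, 213.976] pointing down, gripper open.
Joint ranges: [-177.97, 177.97], [-48.28, 115.42], [12.27, 149.76], [-77.06, 257.06], [2.81, 150.46], [-146.56, 146.56]. Speed limits (degrees/s): [147.25, 147.25, 180, 180, 180, 180].

## Interface

Orientations are given as [roll, pitch, yaw] about the fixed x, y, z axes, in that order (R = Rz(yaw) Ry(pitch) Rx(roll)).
In Python, from workcell import * gives the robot as it stands. The module is installed in compiled form; this text tells all that it offers.
- The arm moves only by the tool servo_tool, never from a script. Its argument "plan" is a list that holds one entry, the list of rows, each a list of 7 numbers: the shift along the tool's x, y, z in mm, then the turn, a rotation vector about the tool's x, y, z in rad, then the opening, from 0 (shut) to 1 (fully open). A call has 1 to 20 rows; each row is the pose to reach, as a shift and turn from the pose commanded when the call began, along the tool's axes at that moment; what a row does not reach only later rows make up. A row lasts 1/10 s, in which the tool goes at most 50 mm and 8.59 degrees, less where a joint would pass 70% of its speed; a pose out of reach is approached as far as the arm can. A call with a gripper value outside its range is refused whole. The fingers move at their own pace and stop on an object; "squeeze" is the grip in N (left out, the last holds). Time passes only in rows, so rows that repeat a pose let the fingers close. It gives the time, the measured TCP pose, the force and the opening at its end, in the units of the state.
- state(): the state, without advancing time (a new reading comes with each control period).
- grab_frame(name): name is "scene" or "top"; returns a dict with "color" (420x560x3 uint8, red, green, blue), "range_z" (420x560 float32, mm along the optical axis (not along the pixel's ray), 0 where there is no reading), "fx", "fy", "cx", "cy" (pixels), "dist_coeffs" ([k1, k2, p1, p2, k3] as OpenCV has them; the pictures are not rectified), "rvec" (rotation vector, rad) and "tvec" (3), from world to camera coordinates, as OpenCV has them. Camera axes: x right, y down, z forward; pixel columns grow to the right and rows downward; lengths in mm; the calibration is good to about 2 mm. A picture is of the moment at which its call begins.
- job_done(): hands the job in, once; it reports no verdict.
The state is a dict: "time_s": time; "qpos": joint angles; "qvel": joint speeds; "effort": joint torques, N m; "ee_pos": TCP position; "ee_rot": TCP orientation; "force": force on the tool from outside, world axes, zero at the start; "torque": the same for the moment, N m; "gripper_width": finger opening in mm.
Only numpy, scipy, OpenCV 4.12 (cv2) and the standard library are available. Lean on these libraries where they do the work, as an engineer would, in place of code of your own. Each camera call takes 0.05 s, during which the arm holds its last target.

## Working session

There is one attempt and no reset: what is moved stays moved. The work goes in short steps, Python scripts to look and compute and a tool call to move; the robot and the scene stay as the last step left them, time stands still between calls to the robot, and variables do not carry over. Pictures are saved under pics/ and viewed, and the job is handed in when it is done.

Besides the shell and the picture viewer there is one more tool, called after "Emit:" as name(argument=value, ...) on one line, values as JSON. servo_tool: Moves the arm, as the interface text tells. Its arguments: {"type":"object","properties":{"plan":{"type":"array"},"squeeze":{"type":"number"}},"required":["plan"]}

```bash
mkdir -p pics
cat > h.py <<'E'
from workcell import *
import numpy as np, cv2
def grab(name,fn=None):
    f=grab_frame(name)
    if fn: cv2.imwrite('pics/'+fn,f['color'][:,:,::-1])
    return f
def world(f,u,v,r=1):
    R,_=cv2.Rodrigues(np.array(f['rvec'],float)); t=np.array(f['tvec'],float).ravel()
    K=np.array([[f['fx'],0,f['cx']],[0,f['fy'],f['cy']],[0,0,1]],float)
    p=cv2.undistortPoints(np.array([[[u,v]]],float),K,np.array(f['dist_coeffs'],float)).ravel()
    w=f['range_z'][int(v)-r:int(v)+r+1,int(u)-r:int(u)+r+1]; w=w[w>0]
    z=np.median(w)
    return R.T@(np.array([p[0]*z,p[1]*z,z])-t)
def proj(f,P):
    K=np.array([[f['fx'],0,f['cx']],[0,f['fy'],f['cy']],[0,0,1]],float)
    return cv2.projectPoints(np.array(P,float).reshape(-1,3),np.array(f['rvec'],float),np.array(f['tvec'],float),K,np.array(f['dist_coeffs'],float))[0].reshape(-1,2)
E
python3 - <<'E'
from h import *
import pickle
for n in ['scene','top']:
    f=grab(n,n+'0.png'); pickle.dump(f,open(n+'0.pkl','wb'))
s=state(); print(s)
E
```

```text
{'time_s': 0.1, 'qpos': array([ 7.32229527e+01,  1.83470816e+01,  8.96991794e+01,  1.44293687e-03,
        7.20441450e+01, -1.14588711e+00]), 'qvel': array([ 0.14730088, -0.1058    , -0.06144531, -0.02646903,  0.0977747 ,
       -0.01736643]), 'effort': array([-6.38635811e-05, -4.13332701e+01, -2.32513350e+01,  7.28105055e-02,
        4.21895483e-02, -5.46155445e-05]), 'ee_pos': array([154.79076187, 553.30373504, 213.21494809]), 'ee_rot': array([-1.79909640e+02, -3.17963342e-03,  1.64368391e+02]), 'force': array([-0.79615142, -0.64145407,  0.07226893]), 'torque': array([0.07845311, 0.02044143, 0.00226843]), 'gripper_width': 91.27644238172128}
```

View pics/scene0.png

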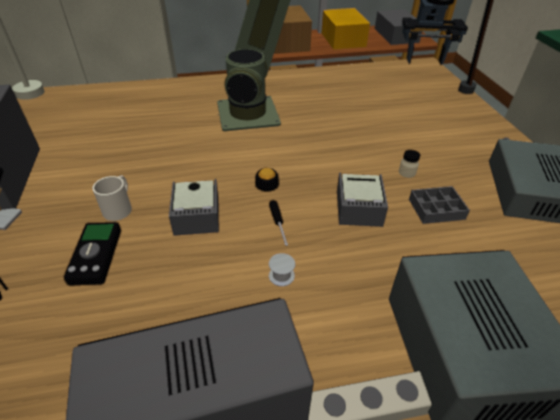

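View pics/top0.png

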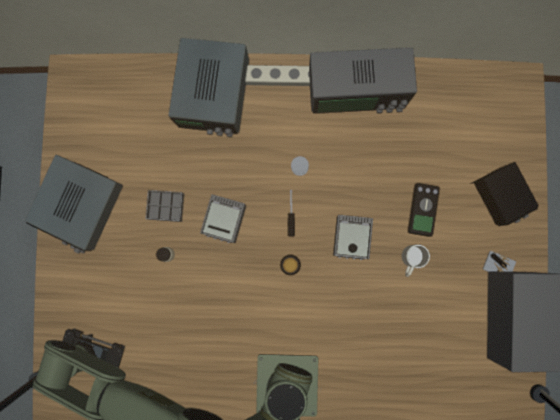

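Run:
```python
from h import *
import pickle
t=pickle.load(open('top0.pkl','rb'));s=pickle.load(open('scene0.pkl','rb'))
a=cv2.resize(t['color'][200:275,310:395],None,fx=7,fy=7,interpolation=cv2.INTER_CUBIC)
b=cv2.resize(s['color'][165:245,155:235],None,fx=7,fy=7,interpolation=cv2.INTER_CUBIC)
cv2.imwrite('pics/ca.png',a[:,:,::-1]);cv2.imwrite('pics/cb.png',b[:,:,::-1])
print(world(t,352,247),world(s,194,187))
for u,v in [(338,222),(368,222),(352,235),(340,255),(366,255),(352,225)]: print(u,v,world(t,u,v))
```

```text
[ 470.39901952 -207.49443604   76.02951356] [ 475.82220902 -204.82405128   75.40465827]
338 222 [ 551.50003725 -160.7902779    70.15429371]
368 222 [ 553.76898145 -259.80739889   68.22588727]
352 235 [ 509.77414527 -207.43293259   70.71965317]
340 255 [ 443.33274901 -172.07208307   37.22643168]
366 255 [ 445.24208917 -254.55750652   69.9560705 ]
352 225 [ 542.52365193 -206.75218208   72.27219176]
```

View pics/ca.png

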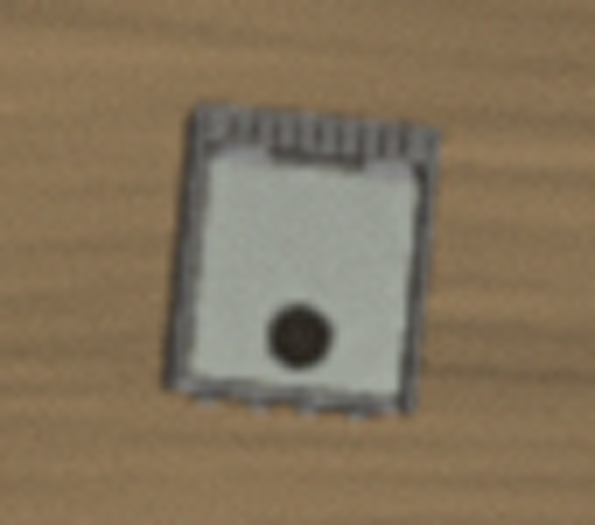

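View pics/cb.png

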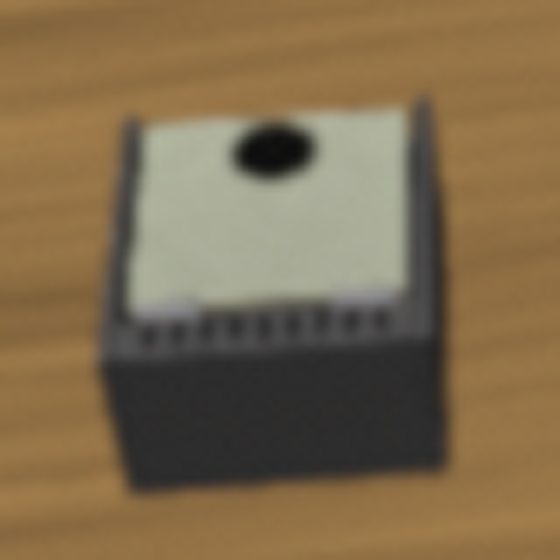

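```bash
cat >> h.py <<'E'
def rayz(f,u,v,z):
    R,_=cv2.Rodrigues(np.array(f['rvec'],float)); t=np.array(f['tvec'],float).ravel()
    K=np.array([[f['fx'],0,f['cx']],[0,f['fy'],f['cy']],[0,0,1]],float)
    p=cv2.undistortPoints(np.array([[[u,v]]],float),K,np.array(f['dist_coeffs'],float)).ravel()
    c=-R.T@t; d=R.T@np.array([p[0],p[1],1]); return c+d*(z-c[2])/d[2]
E
python3 - <<'E'
from h import *
import pickle
t=pickle.load(open('top0.pkl','rb'));s=pickle.load(open('scene0.pkl','rb'))
T=lambda x,y:((x+.5)/7-.5+310,(y+.5)/7-.5+200)
S=lambda x,y:((x+.5)/7-.5+155,(y+.5)/7-.5+165)
print('pad',rayz(t,*T(300,335),73),rayz(s,*S(273,152),73))
for n,p in dict(BL=(193,103),BR=(437,130),FL=(165,388),FR=(408,412)).items(): print(n,rayz(t,*T(*p),70))
# cover corners
for n,p in dict(FL=(187,380),FR=(402,398),BL=(207,150),BR=(418,172)).items(): print('cov',n,rayz(t,*T(*p),70))
for n,p in dict(FR=(130,120),FL=(425,97),BR=(103,357),BL=(440,333)).items(): print('s',n,rayz(s,*S(*p),70))
R,_=cv2.Rodrigues(np.array(t['rvec'],float)); print('cam',-R.T@np.array(t['tvec']).ravel())
# depth map height of region
for v in range(218,262,4): print(v,[int(round(world(t,u,v,0)[2])) if t['range_z'][v,u]>0 else None for u in range(332,376,4)])
E
```

```text
pad [ 469.06326297 -209.25121751   73.        ] [ 469.69909537 -205.95863281   73.        ]
BL [ 576.8460403  -157.55961491   70.        ]
BR [ 566.6576039  -272.59850522   70.        ]
FL [ 442.98828177 -146.79511299   70.        ]
FR [ 434.15176764 -260.83195346   70.        ]
cov FL [ 446.94423237 -157.0185387    70.        ]
cov FR [ 440.63588636 -257.91161329   70.        ]
cov BL [ 554.88102249 -164.50441993   70.        ]
cov BR [ 546.70024569 -263.89579754   70.        ]
s FR [ 436.83963178 -258.41358327   70.        ]
s FL [ 443.39362858 -147.57246872   70.        ]
s BR [ 567.18857273 -268.85149309   70.        ]
s BL [ 576.68544874 -153.49670842   70.        ]
cam [ 450.50744719  -21.88504975 1783.82945493]
218 [2, 12, 77, 73, 77, 72, 70, 71, 79, 72, 63]
222 [4, 28, 20, 70, 34, 34, 47, 71, 69, 68, 63]
226 [-5, 46, 70, 64, 65, 75, 69, 77, 64, 72, 75]
230 [-1, None, 78, 64, 67, 68, 66, 73, 81, 73, -6]
234 [-1, 70, 74, 76, 75, 71, 75, 79, 72, 73, 5]
238 [-8, 66, 80, 68, 72, 74, 62, 67, 69, 71, -1]
242 [-2, 71, 61, 74, 66, 76, 78, 72, 71, 52, 2]
246 [-6, 75, 73, 70, 75, 76, 75, 60, 75, 55, -1]
250 [-3, 27, 68, 67, 71, 70, 82, 69, 73, 61, -4]
254 [-7, 45, 37, 53, 70, 64, 69, 77, 72, 74, -1]
258 [-5, 2, 11, -3, None, 35, 40, 40, 54, 72, 3]
```

```bash
cat >> h.py <<'E'
from scipy.spatial.transform import Rotation as Ro
C=np.array([505.6,-208.6,0]); YAW=-4.5
Rb=Ro.from_euler('z',YAW,degrees=True)
def b2w(p): return C+Rb.apply(p)
def rel(P,yaw=175.5):
    s=state(); R=Ro.from_euler('xyz',s['ee_rot'],degrees=True)
    T=Ro.from_euler('xyz',[180,0,yaw],degrees=True)
    print('t',s['time_s'],'pos',s['ee_pos'].round(1),'rot',s['ee_rot'].round(2),'F',s['force'].round(2),'w',s['gripper_width'])
    print('target',np.round(P,1),'shift',R.inv().apply(np.array(P)-s['ee_pos']).round(1),'turn',(R.inv()*T).as_rotvec().round(4))
E
python3 -c "
from h import *
rel(b2w([-39,0,140]))"
```

```text
t 0.1 pos [154.8 553.3 213.2] rot [-179.91   -0.    164.37] F [-0.8  -0.64  0.07] w 91.27644238172128
target [ 466.7 -205.5  140. ] shift [-504.9 -646.6   74.2] turn [-0.0016 -0.0002 -0.1943]
```

Emit:
servo_tool(plan=[[[-505,-647,74,0,0,-0.194,0],[-505,-647,74,0,0,-0.194,0],[-505,-647,74,0,0,-0.194,0],[-505,-647,74,0,0,-0.194,0],[-505,-647,74,0,0,-0.194,0],[-505,-647,74,0,0,-0.194,0],[-505,-647,74,0,0,-0.194,0],[-505,-647,74,0,0,-0.194,0],[-505,-647,74,0,0,-0.194,0],[-505,-647,74,0,0,-0.194,0],[-505,-647,74,0,0,-0.194,0],[-505,-647,74,0,0,-0.194,0],[-505,-647,74,0,0,-0.194,0],[-505,-647,74,0,0,-0.194,0],[-505,-647,74,0,0,-0.194,0],[-505,-647,74,0,0,-0.194,0],[-505,-647,74,0,0,-0.194,0],[-505,-647,74,0,0,-0.194,0],[-505,-647,74,0,0,-0.194,0],[-505,-647,74,0,0,-0.194,0]]], squeeze=20)

```text
time_s: 2.1
ee_pos: [466.2, -204.1, 139.8]
ee_rot: [179.9, -0.1, 175.5]
force: [0.6, -0.3, -0.4]
gripper_width: 0.4
```

```bash
python3 -c "
from h import *
rel(b2w([-39,0,140]))
f=grab('scene','s1.png');a=cv2.resize(f['color'][100:250,120:320],None,fx=4,fy=4,interpolation=cv2.INTER_CUBIC);cv2.imwrite('pics/s1c.png',a[:,:,::-1])"
```

```text
t 2.1 pos [ 466.2 -204.1  139.8] rot [ 1.7995e+02 -6.0000e-02  1.7553e+02] F [ 0.56 -0.32 -0.38] w 0.3533608102070658
target [ 466.7 -205.5  140. ] shift [-0.7 -1.4 -0.2] turn [ 0.0009 -0.0011  0.0006]
```

View pics/s1c.png

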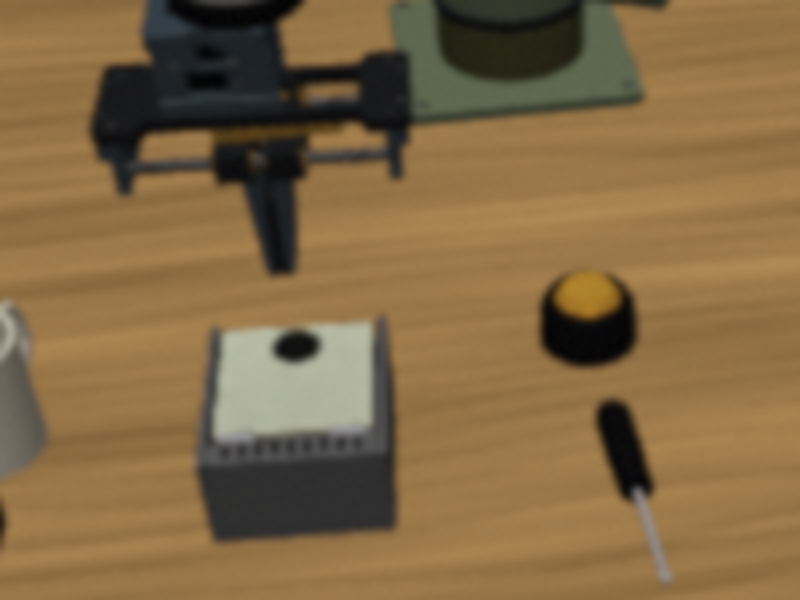

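The view shows the closed fingers (tip at crop 280,272) above the round pad (296,346), in front of the mug and clear of everything. Descending.

Emit:
servo_tool(plan=[[[0,-1,30,0,0,0,0],[0,-1,55,0,0,0,0],[0,-1,64,0,0,0,0],[0,-1,66,0,0,0,0],[0,-1,68,0,0,0,0],[0,-1,70,0,0,0,0],[0,-1,70,0,0,0,0]]])

```text
time_s: 2.85
ee_pos: [467.5, -206.5, 70.6]
ee_rot: [-180.0, 0.1, 175.5]
force: [0.0, -0.0, 1.3]
gripper_width: 0.8
```

Emit:
servo_tool(plan=[[[0,0,2,0,0,0,0],[0,0,3,0,0,0,0],[0,0,4,0,0,0,0],[0,0,5,0,0,0,0],[0,0,5,0,0,0,0]]])

```text
time_s: 3.35
ee_pos: [467.5, -206.7, 65.8]
ee_rot: [-180.0, 0.1, 175.5]
force: [-0.7, 0.8, 8.5]
gripper_width: 0.2
```

Emit:
servo_tool(plan=[[[0,0,1,0,0,0,0],[0,0,1.5,0,0,0,0]]])

```text
time_s: 3.55
ee_pos: [467.6, -206.7, 64.8]
ee_rot: [-180.0, 0.1, 175.5]
force: [-2.3, 1.5, 12.1]
gripper_width: 0.6
```

Emit:
servo_tool(plan=[[[20,0,-30,0,0,0,0],[55,0,-60,0,0,0,0],[85,0,-85,0,0,0,0],[85,0,-110,0,0,0,0],[85,0,-110,0,0,0,0],[85,0,-110,0,0,0,0],[85,0,-110,0,0,0,0],[85,0,-110,0,0,0,0],[85,0,-110,0,0,0,0],[85,0,-110,0,0,0,0],[85,0,-110,0,0,0,0],[85,0,-110,0,0,0,0],[85,0,-110,0,0,0,0],[85,0,-110,0,0,0,0],[85,0,-110,0,0,0,0]]])

```text
time_s: 5.05
ee_pos: [382.1, -199.7, 173.4]
ee_rot: [180.0, 0.0, 175.5]
force: [0.4, -0.0, -0.2]
gripper_width: 0.8
```

```bash
python3 -c "
from h import *
rel(b2w([-30,0,100]))
f=grab('scene');a=cv2.resize(f['color'][100:250,120:320],None,fx=4,fy=4,interpolation=cv2.INTER_CUBIC);cv2.imwrite('pics/s2c.png',a[:,:,::-1])
t=grab('top');a=cv2.resize(t['color'][200:275,310:395],None,fx=7,fy=7,interpolation=cv2.INTER_CUBIC);cv2.imwrite('pics/t2c.png',a[:,:,::-1])"
```

```text
t 5.05 pos [ 382.1 -199.7  173.4] rot [1.8000e+02 1.0000e-02 1.7549e+02] F [ 0.41 -0.   -0.23] w 0.8004731958808593
target [ 475.7 -206.2  100. ] shift [-93.8   0.8  73.5] turn [ 0.0001  0.0001 -0.0003]
```

View pics/s2c.png

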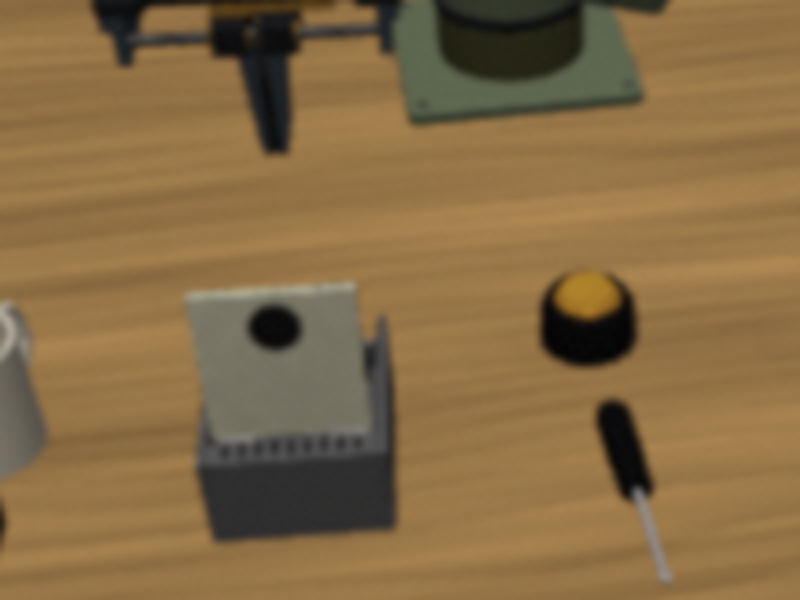

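View pics/t2c.png

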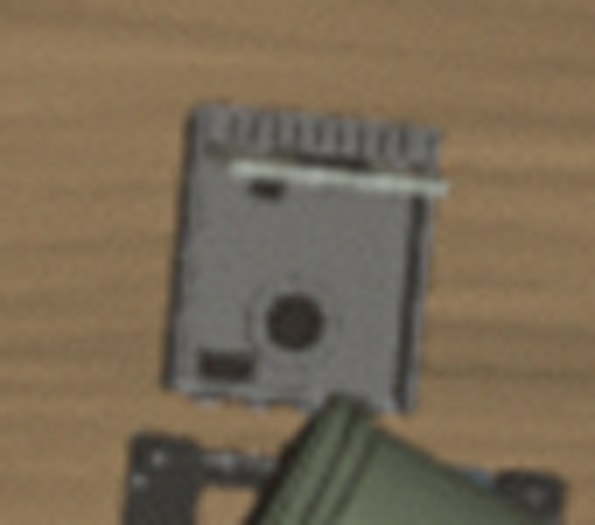

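The cover is fully open (edge-on at top crop y≈175) and the button shows at top crop (295,322).

```bash
python3 -c "
from h import *
t=grab('top')
p=rayz(t,310+(295.5)/7-.5,200+322.5/7-.5,50);print(p,b2w([-30,0,50]))
f=grab('scene');print(world(f,180+0,173))
rel([475,-207,60])"
```

```text
[ 475.41437885 -209.2962292    50.        ] [ 475.69247999 -206.24622713   50.        ]
[ 537.26572421 -227.35719868  171.2308622 ]
t 5.25 pos [ 382.1 -199.7  173.4] rot [180.     0.   175.48] F [0.17 0.02 0.84] w 0.3432653703024087
target [ 475 -207   60] shift [-93.2   0.  113.4] turn [ 0.0001  0.     -0.0003]
```

Emit:
servo_tool(plan=[[[-31,0,38,0,0,0,0],[-62,0,75,0,0,0,0],[-85,0,105,0,0,0,0],[-93,0,115,0,0,0,0],[-93,0,119,0,0,0,0],[-93,0,121,0,0,0,0],[-93,0,122,0,0,0,0],[-93,0,122,0,0,0,0]]])

```text
time_s: 6.05
ee_pos: [474.6, -207.2, 52.7]
ee_rot: [-180.0, 0.1, 175.5]
force: [0.3, -1.2, -0.7]
gripper_width: 0.5
```

Emit:
servo_tool(plan=[[[0,0,2,0,0,0,0],[0,0,4,0,0,0,0],[0,0,6,0,0,0,0],[0,0,6,0,0,0,0]]])

```text
time_s: 6.45
ee_pos: [475.0, -207.3, 45.7]
ee_rot: [-180.0, 0.0, 175.5]
force: [-0.6, -1.2, 3.3]
gripper_width: 0.4
```

Emit:
servo_tool(plan=[[[0,0,1,0,0,0,0],[0,0,2,0,0,0,0],[0,0,3,0,0,0,0],[0,0,3,0,0,0,0]]])

```text
time_s: 6.85
ee_pos: [475.1, -207.3, 44.1]
ee_rot: [-180.0, 0.1, 175.5]
force: [-3.8, 0.1, 15.7]
gripper_width: 0.5
```

The button bottomed out firmly: 15.7 N at z 44.1, where 44 was expected. Next I release it, go up over the open cover and come down behind it.

Emit:
servo_tool(plan=[[[0,0,-15,0,0,0,0],[15,0,-50,0,0,0,0],[20,0,-95,0,0,0,0],[20,0,-140,0,0,0,0],[15,0,-168,0,0,0,0],[0,0,-170,0,0,0,0],[-40,0,-170,0,0,0,0],[-80,0,-170,0,0,0,0],[-115,0,-170,0,0,0,0],[-130,0,-170,0,0,0,0],[-130,0,-170,0,0,0,0],[-130,0,-170,0,0,0,0]]])

```text
time_s: 8.05
ee_pos: [603.6, -216.8, 211.3]
ee_rot: [179.9, -0.1, 175.5]
force: [0.4, 0.7, -0.3]
gripper_width: 0.5
```

```bash
cat >> h.py <<'E'
def box(p): return Rb.inv().apply(np.array(p)-C)
E
python3 -c "
from h import *
s=state();print(s['time_s'],s['ee_pos'],box(s['ee_pos']).round(1))
f=grab('scene');a=cv2.resize(f['color'][60:210,120:320],None,fx=4,fy=4,interpolation=cv2.INTER_CUBIC);cv2.imwrite('pics/s3c.png',a[:,:,::-1])
for th in [1.45,1.25,1.05,.85,.65,.5,.35,.25,.15,.08,0]:
    r=88+10*(1.45-th)/1.45; print(th, round(61-r*np.cos(th)+6*np.sin(th),1), round(67+r*np.sin(th)+6*np.cos(th),1))
"
```

```text
8.05 [ 603.57452271 -216.8353277   211.34358806] [ 98.3  -0.5 211.3]
1.45 56.4 155.1
1.25 38.5 153.7
1.05 21.0 148.7
0.85 4.7 140.2
0.65 -9.8 128.4
0.5 -19.1 117.6
0.35 -26.7 105.4
0.25 -30.8 96.6
0.15 -34.0 87.4
0.08 -35.7 80.8
0 -37.0 73.0
```

View pics/s3c.png

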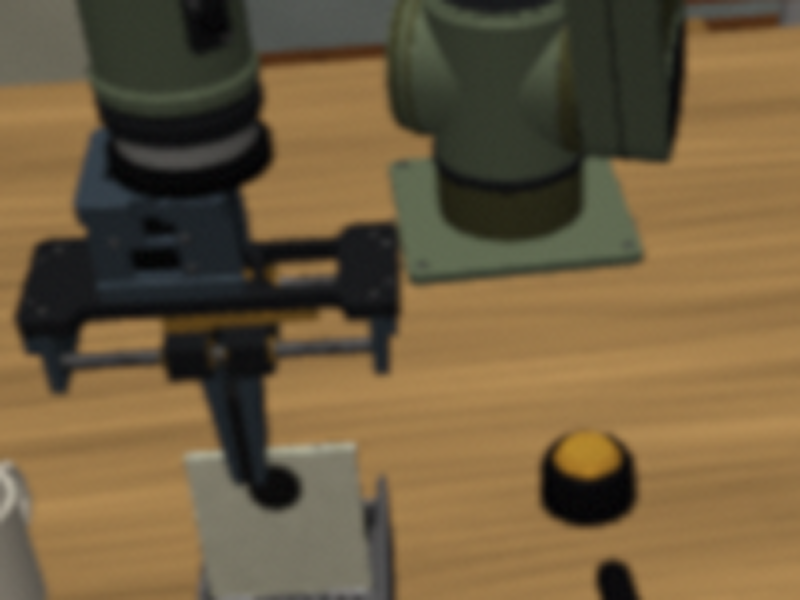

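Emit:
servo_tool(plan=[[[0,0,30,0,0,0,0],[8,0,56,0,0,0,0],[25,0,56,0,0,0,0],[34,0,56,0,0,0,0],[42,0,56,0,0,0,0],[51,0,56.5,0,0,0,0],[60,0,57.5,0,0,0,0],[69,0,60,0,0,0,0],[77,0,62.5,0,0,0,0],[85,0,66.5,0,0,0,0],[93.5,0,71,0,0,0,0],[101,0,77,0,0,0,0],[108,0,83,0,0,0,0],[113,0,88,0,0,0,0],[117.5,0,93.5,0,0,0,0],[121,0,99.5,0,0,0,0],[125,0,106,0,0,0,0],[125,0,106,0,0,0,0]]])

```text
time_s: 9.9
ee_pos: [478.7, -207.1, 105.4]
ee_rot: [180.0, -0.1, 175.5]
force: [0.2, 0.7, 0.6]
gripper_width: 0.3
```

```bash
python3 -c "
from h import *
s=state();print(s['time_s'],s['ee_pos'],box(s['ee_pos']).round(1),s['force'])
f=grab('scene');a=cv2.resize(f['color'][100:250,120:320],None,fx=4,fy=4,interpolation=cv2.INTER_CUBIC);cv2.imwrite('pics/s4c.png',a[:,:,::-1])
"
```

```text
9.9 [ 478.66147528 -207.05917938  105.39013042] [-27.   -0.6 105.4] [0.21114029 0.65796061 0.63777631]
```

View pics/s4c.png

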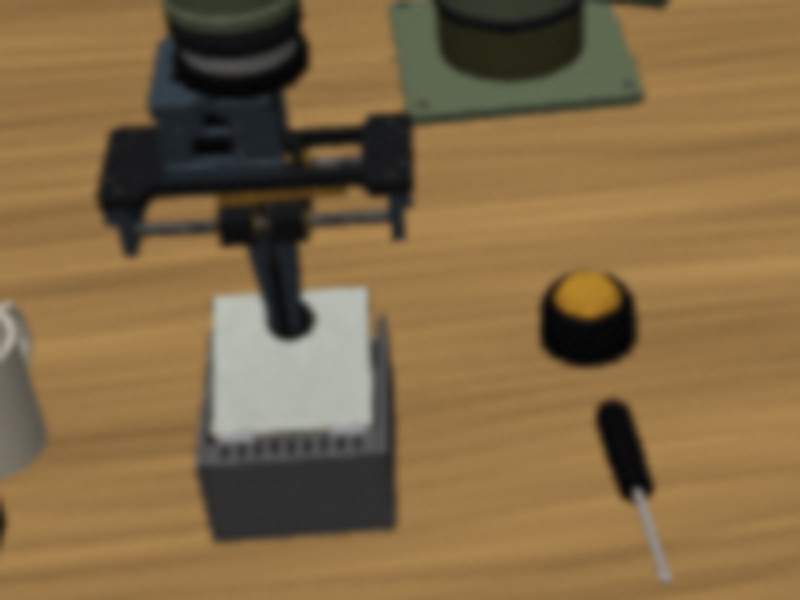

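The fingertip sits on the pad (crop 290,325) with the cover partly down. Continuing to close and press.

Emit:
servo_tool(plan=[[[2,0,4.5,0,0,0,0],[4,0,9,0,0,0,0],[6,0,13.5,0,0,0,0],[7,0,18,0,0,0,0],[9,0,25,0,0,0,0],[10,0,30,0,0,0,0],[10,0,33,0,0,0,0],[10,0,35,0,0,0,0],[10,0,37,0,0,0,0],[10,0,39,0,0,0,0],[10,0,40,0,0,0,0],[10,0,41,0,0,0,0],[10,0,41,0,0,0,0]]])

```text
time_s: 11.25
ee_pos: [469.2, -206.4, 65.9]
ee_rot: [180.0, -0.1, 175.5]
force: [-3.4, 0.7, 7.9]
gripper_width: 0.3
```

Emit:
servo_tool(plan=[[[0,0,1,0,0,0,0],[0,0,2,0,0,0,0],[0,0,2,0,0,0,0]]])

```text
time_s: 11.55
ee_pos: [469.3, -206.5, 64.7]
ee_rot: [180.0, -0.0, 175.5]
force: [-4.5, 0.6, 13.5]
gripper_width: 0.8
```

Emit:
servo_tool(plan=[[[0,0,-8,0,0,0,0],[0,0,-20,0,0,0,0],[20,0,-45,0,0,0,0],[50,0,-75,0,0,0,0],[85,0,-100,0,0,0,0],[85,0,-110,0,0,0,0],[85,0,-110,0,0,0,0],[85,0,-110,0,0,0,0],[85,0,-110,0,0,0,0],[85,0,-110,0,0,0,0],[85,0,-110,0,0,0,0],[85,0,-110,0,0,0,0],[85,0,-110,0,0,0,0],[85,0,-110,0,0,0,0],[85,0,-110,0,0,0,0],[85,0,-110,0,0,0,0],[85,0,-110,0,0,0,0],[85,0,-110,0,0,0,0],[85,0,-110,0,0,0,0],[85,0,-110,0,0,0,0]]])

```text
time_s: 13.55
ee_pos: [385.1, -199.9, 173.4]
ee_rot: [180.0, 0.0, 175.5]
force: [-0.0, 0.1, 0.2]
gripper_width: 0.3
```

```bash
python3 -c "
from h import *
s=state();print(s['time_s'],s['ee_pos'],box(s['ee_pos']).round(1),s['force'])
f=grab('scene','s5.png');a=cv2.resize(f['color'][100:250,120:320],None,fx=4,fy=4,interpolation=cv2.INTER_CUBIC);cv2.imwrite('pics/s5c.png',a[:,:,::-1])
t=grab('top','t5.png');print([world(t,u,v,2).round(0) for u,v in [(352,247),(346,247),(360,250),(352,235)]])
"
```

```text
13.55 [ 385.10488167 -199.92618321  173.41224166] [-120.8   -0.8  173.4] [-0.02998429  0.09667697  0.16812411]
[array([ 470., -208.,   73.]), array([ 470., -188.,   72.]), array([ 461., -234.,   72.]), array([ 510., -207.,   71.])]
```

View pics/s5c.png

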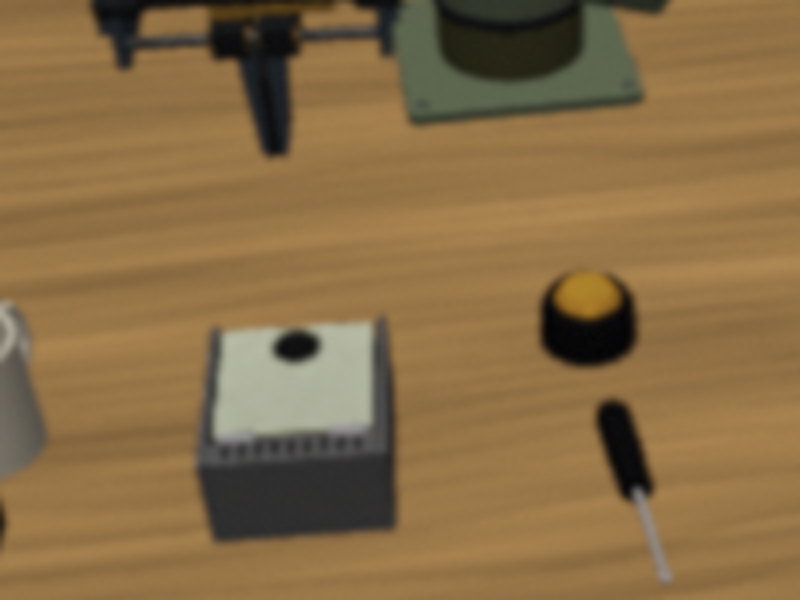

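View pics/t5.png

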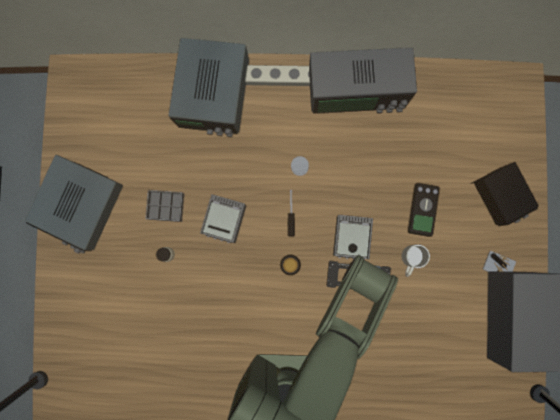

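```bash
python3 -c "
from h import *
print(job_done())"
```

```text
the job is handed in; nothing more can be done
None
```

The outlet box with the round pad has been reset and its cover is shut again. I handed the job in at about 13.7 s.

- **Opening:** I pressed the pad to 12 N with the closed fingers. The cover sprang fully open, and both cameras showed it.
- **Reset:** I pressed the button straight down to z = 44.1 mm, where 44 mm is fully down, with 15.7 N against a firm stop. Then I let it go. I inferred the full travel from force and height and could not see it in the pictures.
- **Closing:** I swung the cover down from behind and pressed the pad to z = 64.7 mm with 13.5 N, then drew back.
- **Last checks:** About 2 s after I drew back, the cover was still flush (pad at 73 mm, cover at 71–72 mm) with no contact force on the tool. The other box was still shut and the loose things looked unmoved. None of the checks failed; the top camera put the pad and button about 3 mm further right in y than the scene camera and the fitted box pose did, so I aimed in between.

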